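# Move a flap door by its sprung hinge pin

### The job

The blue flap door hangs on the white box; move it to the wooden box that holds the garlic and lemon. Squeeze the red thumb tab towards the black one to pull the sprung hinge pin, lift the door straight off, and lower it gently into the wooden box's hinge ears until you feel it seat; only then let the pin spring into its eye, so that the door hangs closed, level and locked. Do not force or drop the door, and leave the other things alone.

Things in the scene. Friction and masses are not known exactly. Their poses are not given: they have to be found in the camera images.
- door_grip (a point): Where to grip the blue louvred flap door from above: midway between its two thumb tabs when squeezed, 30 mm above its hinge line. Door frame: y along the hinge line from red tab to black tab, z up, x from the door's front into the box. Tabs measure 62 mm over their outer faces, 50 mm when squeezed. Door about 0.36 kg; a squeeze of about 30 N holds it.
- black_tab (a point): Centre of the fixed black thumb tab, a plate 22 (x) x 7 (y) x 38 (z) mm in the door's axes, standing 8 to 46 mm above the hinge line. Its outer face is 25 mm to the +y side of door_grip.
- red_tab (a point): Centre of the red thumb tab, same plate, which is joined to the sprung pin and moves with it. Its outer face is 37 mm to the -y side of door_grip with the pin out, 25 mm when fully squeezed.
- door_hinge (a point): Middle of the door's hinge line (same axes), 30 mm below door_grip and 1 mm to its +y side. Top barrel 12 mm thick, 150 mm long; panel below it 132 mm wide, 6 thick, reaching 97 mm below this line. At the +y end a fixed 6 mm stub sticks out 11 mm; at the -y end the round-tipped sprung 6 mm pin sticks out 12 mm.
- pin (a joint): Travel of the sprung hinge pin with its red tab: 0 = fully out (locked), 0.012 m = fully drawn in, flush with the door's end (free). The spring pushes it out with 4 N at 0 and 7 N at 0.012.
- box_a_hinge (a point): Middle of the hinge line of the white empty box, on which the door hangs at first (within 3 mm of this point). 13 mm in front of the box, 128 mm above the worktop. z up, x into the box, y along the hinge line. Box 110 mm deep, 182 wide, 140 high, open in front, fixed. With the pin drawn in, the door lifts straight up.
- a_slot (a point): White box: middle of the steel ear at +y of its hinge line; 10 mm thick, 10 mm slot open at the top for the door's fixed stub, with a flared mouth reaching 21 mm above the hinge line. Inner face 77.5 mm from the middle. Below it a ledge reaches in to 68 mm from the middle and carries the end of the door's barrel. The wooden box has the same.
- a_eye (a point): White box: middle of the steel ear at -y of its hinge line, 26 mm high, 10 mm thick, with a closed round eye of 10 mm for the sprung pin. Inner face and ledge as at the slot. The wooden box has the same.
- box_b_mark (a point): Wooden box with a garlic bulb and a lemon in it; size, frame and ears as the white box; fixed. Point: middle of its hinge line if the ears were at the top of their adjusting slots. They are screwed on 1 to 19 mm lower (-z), both alike; how much is not measured: find it by feel. The barrel lands on both ledges, level, when the hinge line is 1 mm below the eye's centre. The ears do not give way.
- tin: Bystander: food tin 75 mm wide, 58 high, origin under its centre, z up.
- spice: Bystander: spice jar 41 mm wide, 105 high, with a dark cap; origin under its centre, z up.
- mill: Bystander: wooden pepper mill 58 mm wide, 170 high; origin under its centre, z up.
Things that resemble listed ones, but are neither listed nor needed, are in the scene too. Of the things that look like the part that bears door_grip, the larger one is meant.

How it is judged (in metres and radians):
On the way, in this order (a step that is already met when the one before it is completed fails the run):
1. the door is lifted off the white box with its pin drawn in (z of door_hinge in the frame of box_a_hinge above 0.035 m and value of joint pin above 0.008 m), for 0.1 s.
2. the door, pin still drawn in, is seated in the wooden box's ears (x of door_hinge in the frame of box_b_mark between -0.006 and 0.006 m and y of door_hinge in the frame of box_b_mark between -0.006 and 0.006 m and z of door_hinge in the frame of box_b_mark between -0.0225 and 0.001 m and value of joint pin above 0.0095 m and contact force between door and box_b above 0.8 N), for 0.1 s.
At the end, for the whole second after the job is handed in: The door hangs in the wooden box's ears: hinge line within 5 mm fore and aft and 6 mm sideways of the mark, 0 to 23 mm below it, level within 0.04 rad and in line with the box within 0.05 rad; pin out to within 3 mm, panel hanging down within 0.15 rad, at rest (below 0.03 m/s), released (x of door_hinge in the frame of box_b_mark between -0.005 and 0.005 m and y of door_hinge in the frame of box_b_mark between -0.006 and 0.006 m and z of door_hinge in the frame of box_b_mark between -0.0235 and 0.001 m and value of joint pin below 0.003 m and angle between door_hinge's own y axis and vertical between 1.53 and 1.612 rad and angle between door_hinge's own z axis and vertical below 0.15 rad and angle between the y axis of door_hinge and the y axis of box_b_mark, either way round below 0.05 rad and linear speed of door below 0.03 m/s and contact force between the fingers and door below 0.1 N); the robot touches nothing.
It fails at once if the door is forced against or dropped on the wooden box (over 20 N) (contact force between door and box_b above 20 N).
It fails at once if the door is strained against the white box's hinges (over 35 N) (contact force between door and box_a above 35 N).
It fails at once if the tin is moved more than 20 mm (distance of tin from where it was at the start of the episode above 0.02 m).
It fails at once if the spice is moved more than 20 mm (distance of spice from where it was at the start of the episode above 0.02 m).
It fails at once if the mill is moved more than 20 mm (distance of mill from where it was at the start of the episode above 0.02 m).
It also fails if it takes over 53 s, if anything falls off the work surface, if the arm or the gripper's body presses on something with over 40 N, if the wrist force passes 120 N, or if a joint passes its speed limit or range.

### The arm

A 7-joint arm with a two-finger parallel gripper is mounted at the origin on a cart in front of the work surface, level with it; the furniture and walls round the work are solid. World frame = base frame: x ahead of the robot, y to its left, z up, the work surface at z = 0. Lengths are in mm, angles in rad, forces in N, time in s.
With the tool pointing down it reaches from about 400 to 875 mm from the base axis. Payload 4.4 kg.
Tool frame: the origin (TCP) lies at the very end of the fingers, on their centre line; the grasp point (between the pads) lies 19 mm behind it (ctrl.grasp_offset is the distance from the TCP to the grasp point, in mm); z points along the fingers, y is the line along which they close (so a half turn about z gives the same grasp; the last joint's range is limited). The gripper opens to 85 mm and grips with 20 to 120 N. Pads are 22 mm wide; open, the fingers measure 114 mm over their backs; the gripper's body (76 mm by 85 mm) begins 54 mm behind the grasp point. The pads swing forward as they close: fully open they stand 13 mm farther back than shut.
Start: joints at [1.284, 0.628, 0.038, 1.517, -0.027, 0.996, -0.02], TCP at [142.384, -634.228, 231.313] pointing down, gripper open.
Joint ranges: [-3.06, 3.06], [-0.37, 2.12], [-1.25, 1.32], [0.18, 2.47], [-1.1, 4.24], [0.23, 1.98], [-2.94, 2.94]. Speed limits (rad/s): [2.57, 2.57, 3.14, 3.14, 3.14, 3.14, 3.14].

### API

Orientations are given as [roll, pitch, yaw] about the fixed x, y, z axes, in that order (R = Rz(yaw) Ry(pitch) Rx(roll)).
In Python, from cell import status, cams, ctrl gives the robot as it stands.
- The arm moves only by the tool move_arm, never from a script. Its argument "plan" is a list of rows, each a list of 3 entries, a list of its own where there are three numbers: the shift along the world's x, y, z in mm, then the turn, a rotation vector about the world's x, y, z in degrees, then the opening, from 0 (shut) to 1 (fully open). In form: [[[x, y, z], [wx, wy, wz], gripper], ...]. A call has 1 to 10 rows; each row shifts and turns the commanded pose from where the row before left it; what a row does not reach is not made up. A row lasts 1/8 s, in which the tool goes at most 62.5 mm and 10.7 degrees, less where a joint would pass 70% of its speed; a pose out of reach is approached as far as the arm can. A call with a gripper value outside its range is refused whole. The fingers move at their own pace and stop on an object; the grip force is fixed at half the most. Time passes only in rows, so rows that do not move let the fingers close. It gives the time, the measured TCP pose, the force, the opening and the grip force at its end, in the units of the state.
- status.read_state(): the state, without advancing time (a new reading comes with each control period).
- cams.get_image(name): name is "side" or "top"; returns the picture (384x512x3 uint8, blue, green, red); there is no depth.
- cams.camera_params(name): a dict with "K" (3x3 intrinsics, pixels), "k1" (the pictures are not rectified: a ray, as slopes to the right and down, at radius r is drawn at 1 + k1 r^2 times it, then the intrinsics apply), "pose" (4x4, takes a point from camera to world coordinates). Camera axes: x right, y down, z forward; pixel columns grow to the right and rows downward; lengths in mm; the calibration is good to about 2 mm. A picture is of the moment at which its call begins. camera_params takes no time and is no camera call.
- ctrl.finish_job(): hands the job in; it is judged then, once.
The state is a dict: "clock": time; "qpos": joint angles; "qd": joint speeds; "tau": joint torques, N m; "eef_pos": TCP position; "tool_rot": TCP orientation; "force": force on the tool from outside, world axes, zero at the start; "torque": the same for the moment, N m; "width": finger opening in mm; "gripper_force": force on a finger pad.
Only numpy, scipy, OpenCV 4.12 (cv2) and the standard library are available. Lean on these libraries where they do the work, as an engineer would, in place of code of your own. Each camera call takes 0.05 s, during which the arm holds its last target. There are 200 camera calls.

## Working session

There is one attempt and no reset: what is moved stays moved. The work goes in short steps, Python scripts to look and compute and a tool call to move; the robot and the scene stay as the last step left them, time stands still between calls to the robot, and variables do not carry over. Pictures are saved under pics/ and viewed, at most 10 in all, crops included, and the job is handed in when it is done.

Besides the shell and the picture viewer there is one more tool, called after "Request:" as name(argument=value, ...) on one line, values as JSON. move_arm: Moves the arm, as the interface text tells. Its arguments: {"type":"object","properties":{"plan":{"type":"array","items":{"type":"array"}}},"required":["plan"]}

```bash
mkdir -p pics
python3 - <<'E'
from cell import status,cams,ctrl
import cv2
s=status.read_state();print(s, ctrl.grasp_offset)
for n in("side","top"):
    cv2.imwrite(f"pics/{n}0.png",cams.get_image(n));p=cams.camera_params(n);print(n,p)
E
```

```text
{'clock': 0.0, 'qpos': array([ 1.2841755 ,  0.62933611,  0.03843513,  1.51834276, -0.02702323,
        0.9963108 , -0.01997175]), 'qd': array([-4.93440501e-04, -2.90633994e-04, -8.55926832e-04, -1.82056276e-03,
        1.32862260e-03,  7.46249031e-05, -4.91805323e-04]), 'tau': array([-9.20034690e-04, -5.63397789e+01,  1.22621600e+00, -1.93447548e+01,
        1.11136684e-02,  1.05830067e-02, -2.27197887e-06]), 'eef_pos': array([ 142.27463212, -633.6079351 ,  230.4035281 ]), 'tool_rot': array([-3.13971312e+00,  3.31131312e-07,  2.20842535e-01]), 'force': array([-0.59847951,  0.50400016, -0.64033649]), 'torque': array([-0.04076526, -0.05274378,  0.04517811]), 'gripper_force': 0.0, 'width': 85.34365679215082} 18.700000000000003
side {'K': array([[422.21006461,   0.        , 249.34566706],
       [  0.        , 422.21006461, 192.9083171 ],
       [  0.        ,   0.        ,   1.        ]]), 'k1': 0.039389682787977026, 'pose': array([[ 9.95141181e-01, -7.95269118e-02,  5.80473974e-02,
         4.91978176e+02],
       [-9.84522744e-02, -8.10252369e-01,  5.77752756e-01,
        -6.07067001e+02],
       [ 1.08614874e-03, -5.80660459e-01, -8.14145105e-01,
         1.06328314e+03],
       [ 0.00000000e+00,  0.00000000e+00,  0.00000000e+00,
         1.00000000e+00]])}
top {'K': array([[402.11935255,   0.        , 249.98786774],
       [  0.        , 402.11935255, 194.0780884 ],
       [  0.        ,   0.        ,   1.        ]]), 'k1': -0.05901455819109065, 'pose': array([[ 1.35897488e-02, -9.92867407e-01,  1.18446739e-01,
         4.10240223e+02],
       [-9.99889025e-01, -1.42169268e-02, -4.45164274e-03,
         4.98758677e+01],
       [ 6.10383960e-03, -1.18373098e-01, -9.92950428e-01,
         1.34772622e+03],
       [ 0.00000000e+00,  0.00000000e+00,  0.00000000e+00,
         1.00000000e+00]])}
```

View pics/side0.png

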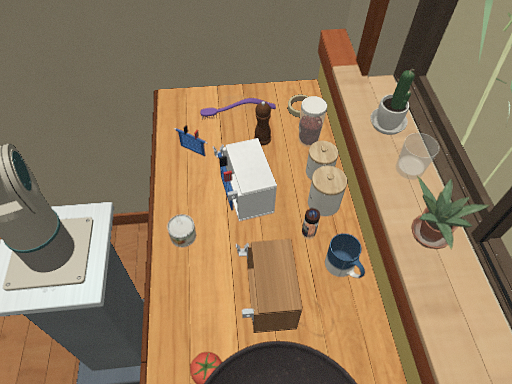

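View pics/top0.png

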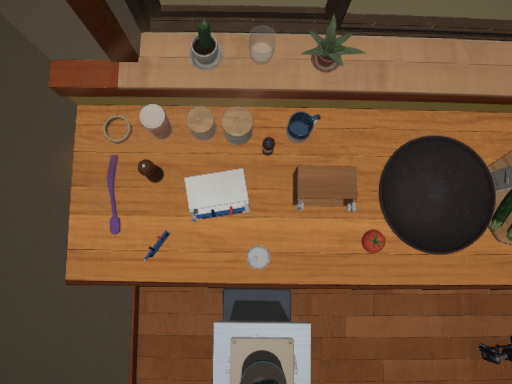

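Run:
```python
import cv2,numpy as np
s=cv2.imread("pics/side0.png");t=cv2.imread("pics/top0.png")
r=lambda i,k:cv2.resize(i,None,fx=k,fy=k,interpolation=cv2.INTER_CUBIC)
a=r(s[135:235,205:285],5);b=r(s[235:335,230:310],5)
cv2.imwrite("pics/sc.png",np.hstack([a,b]))
a=r(t[160:230,180:260],5);b=r(t[160:230,285:365],5)
cv2.imwrite("pics/tc.png",np.hstack([a,b]))
```

```text
(no output)
```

View pics/sc.png

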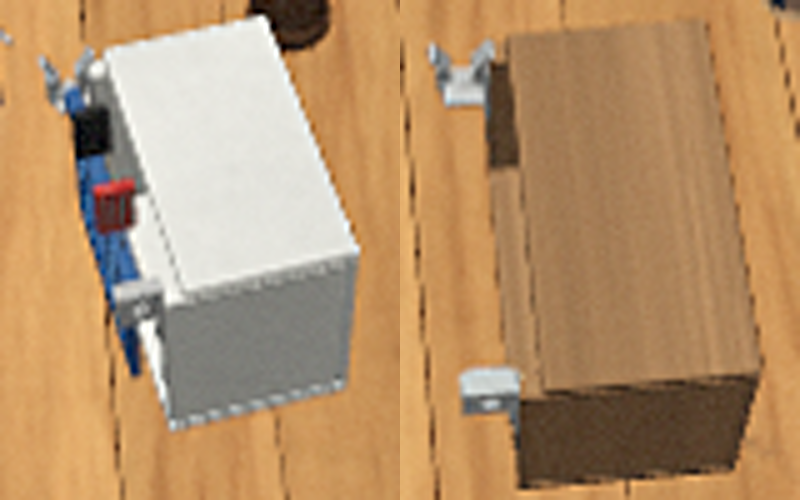

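View pics/tc.png

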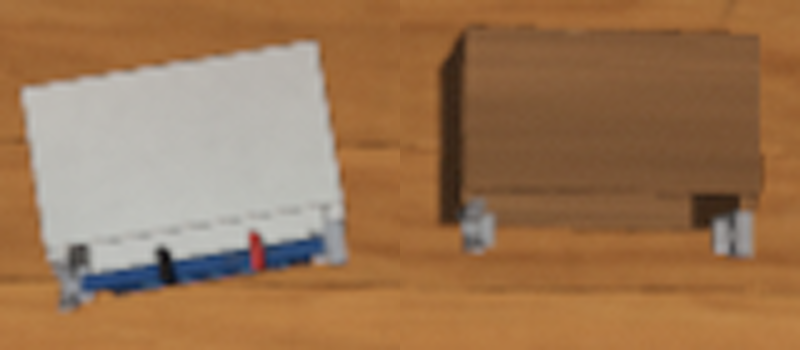

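```bash
cat > h.py <<'E'
import numpy as np,cv2
from cell import status,cams,ctrl
P={n:cams.camera_params(n) for n in("side","top")}
def ray(n,uv):
    p=P[n];K=p["K"];d=(np.array(uv,float)-K[:2,2])/K[0,0];x=d.copy()
    for _ in range(20): x=d/(1+p["k1"]*(x@x))
    return p["pose"][:3,3],p["pose"][:3,:3]@np.r_[x,1]
def onz(n,uv,z):
    o,d=ray(n,uv);return o+d*(z-o[2])/d[2]
def proj(n,X):
    p=P[n];c=p["pose"][:3,:3].T@(np.asarray(X,float)-p["pose"][:3,3]);x=c[:2]/c[2]
    return x*(1+p["k1"]*(x@x))*p["K"][0,0]+p["K"][:2,2]
def tri(a,b):
    (o1,d1),(o2,d2)=ray("side",a),ray("top",b)
    s=np.linalg.lstsq(np.c_[d1,-d2],o2-o1,rcond=None)[0]
    A,B=o1+d1*s[0],o2+d2*s[1];return (A+B)/2,np.linalg.norm(A-B)
E
python3 - <<'E'
from h import *
np.set_printoptions(precision=1,suppress=True)
def px(u,v,o,c0=0): return ((u-c0+.5)/5-.5+o[0],(v+.5)/5-.5+o[1])
SW=[px(*p,(205,135)) for p in[(265,15),(105,50),(358,247),(180,300)]]
SB=[px(*p,(230,235),400) for p in[(706,20),(508,38),(760,372),(545,390)]]
TW=[px(*p,(180,160)) for p in[(22,88),(45,245),(318,42),(328,205)]]
TB=[px(*p,(285,160),400) for p in[(465,30),(465,195),(757,35),(760,190)]]
for S,T in((SW,TW),(SB,TB)):
    for s,t in zip(S,T): print(onz("side",s,140)[:2],onz("top",t,140)[:2],*tri(s,t))
# ear features
for nm,s,t in [("A slot",px(65,85,(205,135)),px(72,280,(180,160))),("A eye top",px(138,293,(205,135)),px(335,240,(180,160))),
 ("B slot",px(462,80,(230,235),400),px(478,225,(285,160),400)),("B eyetop",px(490,380,(230,235),400),px(733,232,(285,160),400)),
 ("black",px(92,120,(205,135)),px(166,265,(180,160))),("red",px(115,195,(205,135)),px(256,250,(180,160)))]:
    print(nm,*tri(s,t))
E
```

```text
[601.9 245.9] [603.1 245.9] [602.5 245.8 140.2] 1.1868247757096906
[505.8 227.5] [507.6 228.8] [506.8 228.9 138.5] 1.879217192491451
[633.6  70.7] [634.1  66.2] [632.8  66.2 146.2] 0.2520804118000732
[533.9  44.9] [534.3  58.6] [535.5  58.7 120.6] 1.4408410888859002
[ 646.8 -101.1] [644.  -99.8] [ 645.8 -100.1  137.8] 2.711770387045545
[ 547.6 -101.6] [542.6 -99.8] [ 545.4 -100.   136.5] 4.839818258043148
[ 642.8 -281. ] [ 643.9 -279.6] [ 643.7 -280.2  137.8] 1.089701715251559
[ 546.1 -279.9] [ 548.2 -279.7] [ 547.1 -279.8  139.9] 2.094235481013131
A slot [484.2 213.  128.9] 6.540462394442251
A eye top [512.7  54.1 136.8] 1.438595903036942
B slot [ 525.1 -110.7  117.7] 2.982475866293319
B eyetop [ 523.2 -267.   123.6] 1.1894209535685205
black [494.8 153.3 165.5] 0.06169718662188141
red [504.2 100.5 164.2] 0.6009990534809394
```

Request:
move_arm(plan=[[[42,35,0],[0,0,-2.5],1],[[42,35,0],[0,0,0],1],[[42,35,0],[0,0,0],1],[[42,35,0],[0,0,0],1],[[42,35,0],[0,0,0],1],[[42,35,0],[0,0,0],1],[[42,35,0],[0,0,0],1],[[42,35,0],[0,0,0],1],[[2.6,60.2,0],[0,0,0],1],[[2.6,60,0],[0,0,0],1]])

```text
clock: 1.35
eef_pos: [483.7, -231.9, 230.7]
tool_rot: [-3.141, 0.001, 0.177]
force: [0.9, 0.3, -0.7]
width: 85.9
gripper_force: 0.0
```

Request:
move_arm(plan=[[[2.5,60,0],[0,0,0],1],[[2.5,60,0],[0,0,0],1],[[2.5,60,0],[0,0,0],1],[[2.5,60,0],[0,0,0],1],[[2.5,60,0],[0,0,0],1],[[2.5,60,0],[0,0,0],1],[[2.5,4,0],[0,0,0],1],[[0,0,0],[0,0,0],1],[[0,0,0],[0,0,0],1]])

```text
clock: 2.48
eef_pos: [501.0, 127.9, 231.1]
tool_rot: [3.141, 0.001, 0.174]
force: [0.1, 0.4, 0.4]
width: 85.4
gripper_force: 0.0
```

Run:
```python
from h import *
r=lambda i,k:cv2.resize(i,None,fx=k,fy=k,interpolation=cv2.INTER_CUBIC)
p=[]
s=cams.get_image("side");p.append(status.read_state()['eef_pos']);t=cams.get_image("top");p.append(status.read_state()['eef_pos'])
print(p,status.read_state()['tool_rot'])
cv2.imwrite("pics/c1.png",np.hstack([r(s[85:185,190:270],5),r(t[130:230,180:260],5)]))
```

```text
[array([501.05990821, 127.923986  , 231.23224818]), array([501.13437659, 128.13809448, 231.29123505])] [3.14095591e+00 3.04580140e-04 1.74215048e-01]
```

View pics/c1.png

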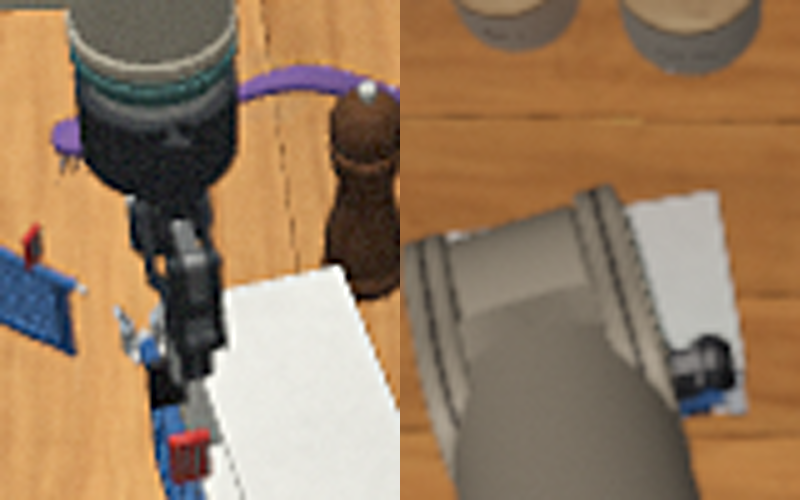

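Request:
move_arm(plan=[[[-2,1.8,-30],[0,0,0],1],[[0,0,-28],[0,0,0],1],[[0,0,-8],[0,0,0],1],[[0,0,-8],[0,0,0],1],[[0,0,-8],[0,0,0],1],[[0,0,-8],[0,0,0],1],[[0,0,0],[0,0,0],1]])

```text
clock: 3.45
eef_pos: [498.8, 131.7, 140.9]
tool_rot: [3.141, 0.001, 0.177]
force: [-0.5, -0.8, 0.2]
width: 85.5
gripper_force: 0.0
```

Request:
move_arm(plan=[[[-0.2,1,0],[0,0,0],0.75],[[0,0,0],[0,0,0],0.68],[[0,0,0],[0,0,0],0.64],[[0,0,0],[0,0,0],0.64]])

```text
clock: 3.95
eef_pos: [499.7, 132.8, 142.3]
tool_rot: [-3.142, -0.002, 0.177]
force: [-0.3, -2.0, 6.1]
width: 54.6
gripper_force: 5.2
```

Request:
move_arm(plan=[[[0,0,0],[0,0,0],0.61],[[0,0,0],[0,0,0],0.58],[[0,0,0],[0,0,0],0.5],[[0,0,0],[0,0,0],0.3]])

```text
clock: 4.45
eef_pos: [499.8, 135.3, 143.3]
tool_rot: [-3.139, -0.004, 0.178]
force: [-2.2, 4.3, 13.6]
width: 48.6
gripper_force: 59.5
```

Request:
move_arm(plan=[[[0,0,2],[0,0,0],0.3],[[0,0,2],[0,0,0],0.3],[[0,0,2],[0,0,0],0.3],[[0,0,0],[0,0,0],0.3]])

```text
clock: 4.95
eef_pos: [498.3, 133.2, 147.0]
tool_rot: [-3.141, 0.001, 0.177]
force: [-0.7, 1.5, -3.3]
width: 48.4
gripper_force: 63.3
```

Request:
move_arm(plan=[[[0,0,5],[0,0,0],0.3],[[0,0,5],[0,0,0],0.3],[[0,0,6],[0,0,0],0.3],[[0,0,6],[0,0,0],0.3],[[0,0,6],[0,0,0],0.3],[[0,0,6],[0,0,0],0.3],[[0,0,8],[0,0,0],0.3],[[0,0,10],[0,0,0],0.3]])

```text
clock: 5.95
eef_pos: [498.8, 132.7, 199.8]
tool_rot: [3.141, 0.0, 0.177]
force: [-0.9, 2.8, -5.8]
width: 48.1
gripper_force: 62.8
```

Request:
move_arm(plan=[[[0,0,15],[0,0,0],0.3],[[0,0,20],[0,0,0],0.3],[[0,0,20],[0,0,0],0.3],[[0,0,20],[0,0,0],0.3],[[3,-10,0],[0,0,-2],0.3],[[3,-30,0],[0,0,-2],0.3],[[3,-40,0],[0,0,-2],0.3],[[3,-40,0],[0,0,-2],0.3],[[3,-40,0],[0,0,-2],0.3],[[3,-40,0],[0,0,-0.7],0.3]])

```text
clock: 7.2
eef_pos: [516.1, -70.4, 273.8]
tool_rot: [3.14, 0.001, -0.013]
force: [0.6, 0.5, -2.7]
width: 48.0
gripper_force: 64.9
```

Request:
move_arm(plan=[[[2,-40,0],[0,0,0],0.3],[[2,-40,0],[0,0,0],0.3],[[2,-25,0],[0,0,0],0.3],[[0,-15,0],[0,0,0],0.3],[[0,-6,0],[0,0,0],0.3],[[0,0,0],[0,0,0],0.3],[[0,0,0],[0,0,0],0.3]])

```text
clock: 8.07
eef_pos: [523.0, -191.9, 274.3]
tool_rot: [-3.141, 0.0, -0.008]
force: [-0.7, -0.1, -2.8]
width: 48.0
gripper_force: 64.9
```

Run:
```python
from h import *
r=lambda i,k:cv2.resize(i,None,fx=k,fy=k,interpolation=cv2.INTER_CUBIC)
s=cams.get_image("side");t=cams.get_image("top")
print(status.read_state()['eef_pos'])
cv2.imwrite("pics/s2.png",s);cv2.imwrite("pics/t2.png",t)
cv2.imwrite("pics/c2.png",np.hstack([r(s[210:330,215:295],5),r(t[160:280,285:365],5)]))
```

```text
[ 523.03459052 -192.10216558  274.34388048]
```

View pics/c2.png

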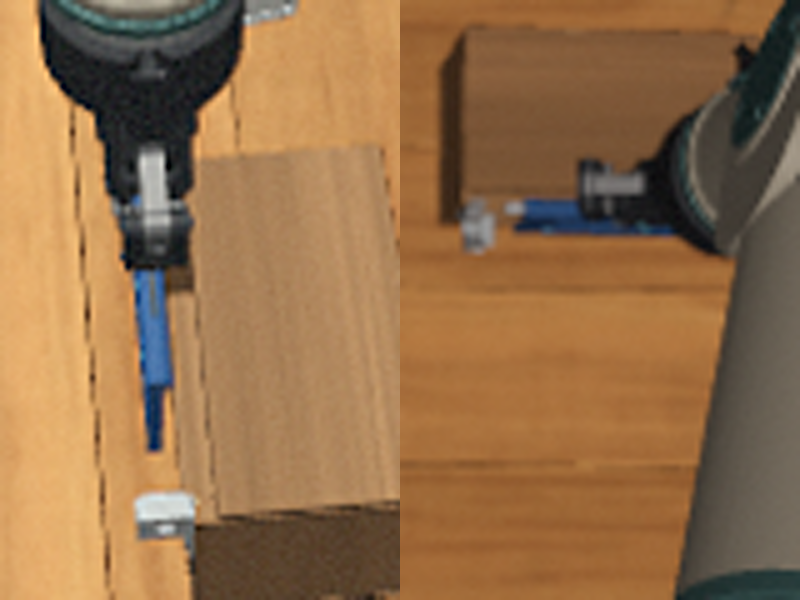

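Run:
```python
from h import *
np.set_printoptions(precision=1,suppress=True)
S=lambda u,v:((u+.5)/5-.5+215,(v+.5)/5-.5+210)
T=lambda u,v:((u-400+.5)/5-.5+285,(v+.5)/5-.5+160)
print("barrel end S (-y) bottom",onz("side",S(159,388),252)); print("panel corner S",onz("side",S(154,450),161))
print("barrel +y end T",onz("top",T(525,208),258),"stub tip",onz("top",T(506,208),258),"panel low corner +y",onz("top",T(515,228),161))
for z in (120,128,135):
  print(z,"eye top face S c",onz("side",S(167,508),z),"L,R",onz("side",S(136,515),z),onz("side",S(196,515),z),"slot T",onz("top",T(478,226),z), "L R",onz("top",T(463,226),z),onz("top",T(495,226),z))
# eye ear in first top crop, and slot in side
T0=lambda u,v:T(u,v);S0=lambda u,v:((u-400+.5)/5-.5+230,(v+.5)/5-.5+235)
for z in (120,128,135): print(z,"eye T c",onz("top",T(733,232),z),onz("top",T(713,232),z),onz("top",T(753,232),z),"slot tips S",onz("side",S0(435,50),z),onz("side",S0(488,45),z))
print("A: eye T"); A=lambda u,v:((u+.5)/5-.5+180,(v+.5)/5-.5+160)
print(onz("top",A(335,240),141),onz("top",A(72,280),141))
# synthetic prediction: where eye-ear top face and slots should be for hinge x=522,y=-189.5, drop d
```

```text
barrel end S (-y) bottom [ 520.7 -265.   252. ]
panel corner S [ 519.  -255.3  161. ]
barrel +y end T [ 523. -118.  258.] stub tip [ 522.8 -107.6  258. ] panel low corner +y [ 521.  -126.9  161. ]
120 eye top face S c [ 523.5 -267.2  120. ] L,R [ 509.2 -269.1  120. ] [ 536.4 -271.7  120. ] slot T [ 525.7 -110.2  120. ] L R [ 525.6 -101.   120. ] [ 525.9 -120.7  120. ]
128 eye top face S c [ 523.3 -270.1  128. ] L,R [ 509.  -271.9  128. ] [ 536.  -274.6  128. ] slot T [ 525.  -109.2  128. ] L R [ 524.9 -100.   128. ] [ 525.1 -119.6  128. ]
135 eye top face S c [ 523.  -272.6  135. ] L,R [ 508.9 -274.4  135. ] [ 535.7 -277.1  135. ] slot T [ 524.3 -108.3  135. ] L R [524.2 -99.2 135. ] [ 524.5 -118.6  135. ]
120 eye T c [ 524.2 -267.9  120. ] [ 524.  -255.5  120. ] [ 524.3 -280.3  120. ] slot tips S [511.5 -93.9 120. ] [538.4 -93.7 120. ]
128 eye T c [ 523.4 -265.8  128. ] [ 523.3 -253.5  128. ] [ 523.6 -278.2  128. ] slot tips S [511.3 -98.2 128. ] [538. -98. 128.]
135 eye T c [ 522.8 -264.   135. ] [ 522.6 -251.7  135. ] [ 522.9 -276.3  135. ] slot tips S [ 511.2 -102.1  135. ] [ 537.6 -101.8  135. ]
A: eye T
[513.1  54.1 141. ] [486.7 211.8 141. ]
```

Request:
move_arm(plan=[[[1.7,2.3,-10],[0,0,-0.2],0.3],[[0,0,-20],[0,0,0],0.3],[[0,0,-8],[0,0,0],0.3],[[0,0,-6],[0,0,0],0.3],[[0,0,-6],[0,0,0],0.3],[[0,0,-6],[0,0,0],0.3],[[0,0,-4],[0,0,0],0.3],[[0,0,0],[0,0,0],0.3]])

```text
clock: 9.18
eef_pos: [524.4, -190.9, 214.1]
tool_rot: [-3.141, 0.0, -0.013]
force: [0.4, 0.1, -3.5]
width: 48.1
gripper_force: 65.0
```

Run:
```python
from h import *
r=lambda i,k:cv2.resize(i,None,fx=k,fy=k,interpolation=cv2.INTER_CUBIC)
s=cams.get_image("side");t=cams.get_image("top")
print(status.read_state()['eef_pos'],status.read_state()['force'])
cv2.imwrite("pics/c3.png",np.hstack([r(s[255:330,220:270],8),r(t[180:255,290:340],8)]))
```

```text
[ 524.71035991 -191.03067802  214.47704242] [ 0.14919444  0.33376346 -3.28724787]
```

View pics/c3.png

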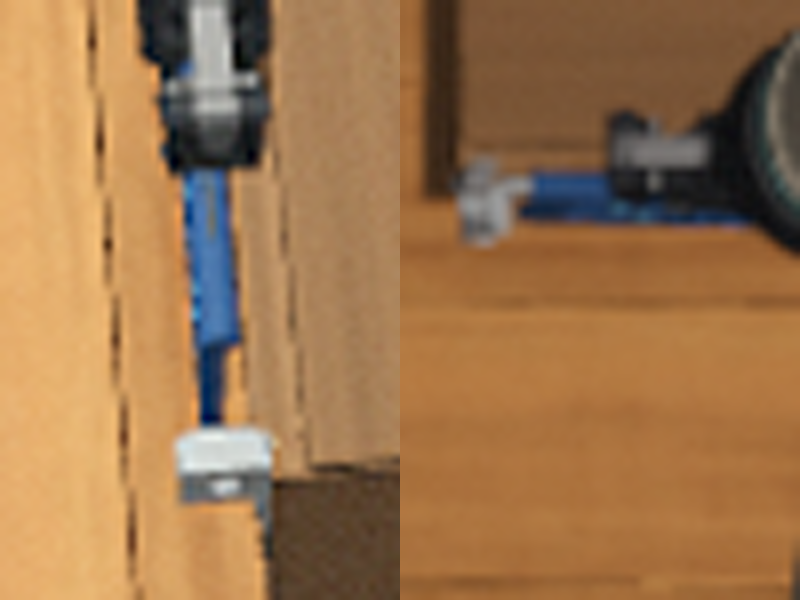

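Run:
```python
from h import *
np.set_printoptions(precision=1,suppress=True)
S=lambda u,v:((u+.5)/8-.5+220,(v+.5)/8-.5+255)
T=lambda u,v:((u-400+.5)/8-.5+290,(v+.5)/8-.5+180)
print("barrel end bottom",onz("side",S(200,348),192),onz("side",S(240,342),192))
print("panel vis edges x @z~115",onz("side",S(199,418),112),onz("side",S(219,418),112))
print("T barrel end",onz("top",T(530,186),198),"stub tip",onz("top",T(500,185),198),"barrel front/back",onz("top",T(560,172),200)[0],onz("top",T(560,200),196)[0])
for z in(126,131):print("ear",onz("side",S(176,450),z),onz("side",S(271,446),z),"far/near edges",onz("side",S(224,430),z)[1],onz("side",S(224,472),z)[1],"slot T",onz("top",T(485,205),z),"prongs",onz("top",T(482,160),z+3),onz("top",T(484,245),z+3))
```

```text
barrel end bottom [ 516.6 -263.8  192. ] [ 527.4 -263.2  192. ]
panel vis edges x @z~115 [ 516.6 -253.2  112. ] [ 522.4 -253.8  112. ]
T barrel end [ 524.4 -116.3  198. ] stub tip [ 524.6 -105.4  198. ] barrel front/back 529.3822003231552 519.6580254091504
ear [ 508.9 -267.1  126. ] [ 535.8 -268.6  126. ] far/near edges -262.6277998044418 -274.69631209507696 slot T [ 524.  -109.4  126. ] prongs [ 540.9 -107.9  129. ] [ 508.4 -108.6  129. ]
ear [ 508.8 -268.9  131. ] [ 535.6 -270.4  131. ] far/near edges -264.4652339140441 -276.4693659132228 slot T [ 523.5 -108.8  131. ] prongs [ 540.4 -107.2  134. ] [ 508. -108.  134.]
```

Request:
move_arm(plan=[[[0,1,-4],[0,0,0],0.3],[[0,0,-5],[0,0,0],0.3],[[0,0,-5],[0,0,0],0.3],[[0,0,-5],[0,0,0],0.3],[[0,0,-5],[0,0,0],0.3],[[0,0,-4],[0,0,0],0.3],[[0,0,-3],[0,0,0],0.3],[[0,0,-3],[0,0,0],0.3],[[0,0,-3],[0,0,0],0.3],[[0,0,-3],[0,0,0],0.3]])

```text
clock: 10.52
eef_pos: [524.7, -189.9, 174.2]
tool_rot: [3.142, -0.0, -0.013]
force: [-0.6, -0.4, -3.0]
width: 48.2
gripper_force: 64.9
```

Request:
move_arm(plan=[[[0,0,-2],[0,0,0],0.3],[[0,0,-2],[0,0,0],0.3],[[0,0,-2],[0,0,0],0.3],[[0,0,-2],[0,0,0],0.3],[[0,0,-2],[0,0,0],0.3],[[0,0,0],[0,0,0],0.3]])

```text
clock: 11.28
eef_pos: [524.4, -189.9, 164.1]
tool_rot: [-3.141, 0.0, -0.013]
force: [0.3, -0.8, -3.8]
width: 48.0
gripper_force: 64.9
```

Request:
move_arm(plan=[[[0,0,-2],[0,0,0],0.3],[[0,0,-2],[0,0,0],0.3],[[0,0,-2],[0,0,0],0.3],[[0,0,0],[0,0,0],0.3]])

```text
clock: 11.78
eef_pos: [524.4, -189.9, 158.1]
tool_rot: [-3.141, 0.0, -0.013]
force: [-0.6, -0.9, -3.8]
width: 48.2
gripper_force: 64.9
```

Request:
move_arm(plan=[[[0,0,-1.5],[0,0,0],0.3],[[0,0,-1.5],[0,0,0],0.3],[[0,0,-1.5],[0,0,0],0.3],[[0,0,-1.5],[0,0,0],0.3],[[0,0,0],[0,0,0],0.3]])

```text
clock: 12.4
eef_pos: [524.5, -189.9, 152.2]
tool_rot: [-3.142, 0.0, -0.013]
force: [1.7, -0.1, -3.7]
width: 48.2
gripper_force: 64.9
```

Request:
move_arm(plan=[[[0,0,-1.5],[0,0,0],0.3],[[0,0,-1.5],[0,0,0],0.3],[[0,0,0],[0,0,0],0.3]])

```text
clock: 12.78
eef_pos: [524.5, -189.9, 149.1]
tool_rot: [-3.142, 0.0, -0.013]
force: [-0.5, 0.6, -4.0]
width: 48.2
gripper_force: 64.9
```

Request:
move_arm(plan=[[[0,0,-1.5],[0,0,0],0.3],[[0,0,-1.5],[0,0,0],0.3],[[0,0,0],[0,0,0],0.3]])

```text
clock: 13.15
eef_pos: [524.5, -189.9, 146.2]
tool_rot: [-3.142, 0.0, -0.013]
force: [-0.6, 0.3, -2.9]
width: 48.3
gripper_force: 64.9
```

Request:
move_arm(plan=[[[0,0,-1],[0,0,0],0.3],[[0,0,-1],[0,0,0],0.3],[[0,0,0],[0,0,0],0.3]])

```text
clock: 13.52
eef_pos: [524.5, -189.9, 144.2]
tool_rot: [-3.142, 0.0, -0.013]
force: [-0.3, -0.1, -3.8]
width: 48.4
gripper_force: 64.9
```

Request:
move_arm(plan=[[[0,0,-1],[0,0,0],0.3],[[0,0,-1],[0,0,0],0.3],[[0,0,0],[0,0,0],0.3]])

```text
clock: 13.9
eef_pos: [524.5, -189.9, 142.2]
tool_rot: [-3.142, 0.0, -0.013]
force: [0.8, 0.8, -3.2]
width: 48.4
gripper_force: 64.9
```

Request:
move_arm(plan=[[[0,0,-1],[0,0,0],0.3],[[0,0,-1],[0,0,0],0.3],[[0,0,0],[0,0,0],0.3]])

```text
clock: 14.28
eef_pos: [524.5, -189.9, 140.2]
tool_rot: [-3.142, 0.0, -0.013]
force: [-0.5, 0.7, -3.5]
width: 48.2
gripper_force: 64.9
```

Request:
move_arm(plan=[[[0,0,-1],[0,0,0],0.3],[[0,0,-1],[0,0,0],0.3],[[0,0,0],[0,0,0],0.3]])

```text
clock: 14.65
eef_pos: [524.5, -189.9, 138.2]
tool_rot: [-3.142, 0.0, -0.013]
force: [-0.2, 0.2, -3.6]
width: 48.1
gripper_force: 64.9
```

Request:
move_arm(plan=[[[0,0,-1],[0,0,0],0.3],[[0,0,-1],[0,0,0],0.3],[[0,0,0],[0,0,0],0.3]])

```text
clock: 15.02
eef_pos: [524.6, -189.9, 136.2]
tool_rot: [-3.142, 0.0, -0.013]
force: [0.0, -0.5, -3.6]
width: 48.0
gripper_force: 64.9
```

Request:
move_arm(plan=[[[0,0,-1],[0,0,0],0.3],[[0,0,-1],[0,0,0],0.3],[[0,0,0],[0,0,0],0.3]])

```text
clock: 15.4
eef_pos: [524.9, -189.9, 135.4]
tool_rot: [3.141, -0.001, -0.013]
force: [-2.3, 2.1, 7.2]
width: 48.1
gripper_force: 70.7
```

Run:
```python
from h import *
r=lambda i,k:cv2.resize(i,None,fx=k,fy=k,interpolation=cv2.INTER_CUBIC)
s=cams.get_image("side");t=cams.get_image("top")
q=status.read_state();print(q['eef_pos'],q['force'],q['torque'])
cv2.imwrite("pics/c4.png",np.hstack([r(s[255:330,220:270],8),r(t[180:255,290:340],8)]))
```

```text
[ 524.83984974 -189.86114212  135.42408405] [-1.45331605  1.60120338  6.15917   ] [-0.16899242  0.56958644 -0.16998087]
```

View pics/c4.png

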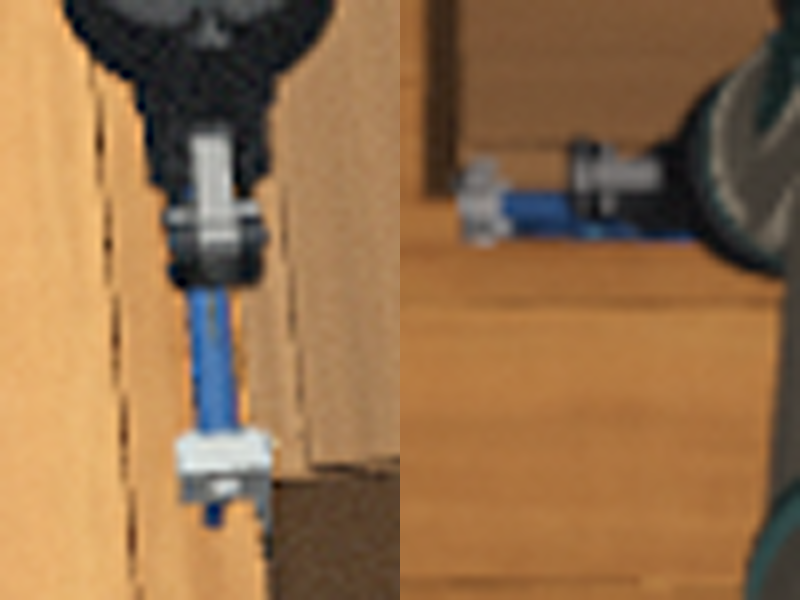

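Request:
move_arm(plan=[[[0,0,0.8],[0,0,0],0.3],[[0.6,0,0],[0,0,0],0.3],[[0.6,0,0],[0,0,0],0.3],[[0,0,0],[0,0,0],0.3]])

```text
clock: 16.0
eef_pos: [525.1, -189.9, 135.4]
tool_rot: [-3.141, 0.001, -0.014]
force: [-4.6, 3.4, 7.6]
width: 48.1
gripper_force: 70.7
```

Request:
move_arm(plan=[[[0,0,1.2],[0,0,0],0.3],[[0,0,0.8],[0,0,0],0.3],[[0,0,0],[0,0,0],0.3]])

```text
clock: 16.38
eef_pos: [526.0, -190.0, 136.7]
tool_rot: [3.142, -0.0, -0.013]
force: [-0.4, 0.1, -4.2]
width: 48.1
gripper_force: 64.9
```

Request:
move_arm(plan=[[[0,0,-0.8],[0,0,0],0.3],[[0,0,-0.7],[0,0,0],0.3],[[0,0,-0.3],[0,0,0],0.3],[[0,0,0],[0,0,0],0.3]])

```text
clock: 16.88
eef_pos: [526.0, -189.9, 135.7]
tool_rot: [3.141, -0.001, -0.013]
force: [-1.3, 1.4, 3.4]
width: 47.9
gripper_force: 68.4
```

Request:
move_arm(plan=[[[0,0,0],[0,0,0],0.57],[[0,0,-0.3],[0,0,0],0.59],[[0,0,-0.3],[0,0,0],0.61],[[0,0,-0.4],[0,0,0],0.63],[[0,0,-0.4],[0,0,0],0.65]])

```text
clock: 17.5
eef_pos: [525.6, -190.0, 133.7]
tool_rot: [3.142, 0.0, -0.013]
force: [-0.7, 0.1, 0.2]
width: 55.5
gripper_force: 5.3
```

Request:
move_arm(plan=[[[0,0,-0.4],[0,0,0],0.67],[[0,0,-0.4],[0,0,0],0.69],[[0,0,-0.3],[0,0,0],0.71],[[0,0,-0.3],[0,0,0],0.73],[[0,0,-0.3],[0,0,0],0.75],[[0,0,0],[0,0,0],0.75]])

```text
clock: 18.25
eef_pos: [525.9, -190.1, 132.2]
tool_rot: [3.141, -0.0, -0.013]
force: [-0.5, -4.5, -0.7]
width: 64.1
gripper_force: 2.3
```

Request:
move_arm(plan=[[[0,0,0],[0,0,0],0.79],[[0,0,-0.4],[0,0,0],0.83],[[0,0,-0.4],[0,0,0],0.87],[[0,0,0],[0,0,0],0.91],[[0,0,0],[0,0,0],0.96],[[0,0,0],[0,0,0],1],[[0,0,0],[0,0,0],1]])

```text
clock: 19.12
eef_pos: [525.8, -189.9, 131.4]
tool_rot: [-3.142, -0.0, -0.013]
force: [0.1, 1.0, -0.2]
width: 85.7
gripper_force: 0.0
```

Request:
move_arm(plan=[[[0,-2,0],[0,0,0],1],[[0,0,4],[0,0,0],1],[[0,0,8],[0,0,0],1],[[0,0,12],[0,0,0],1],[[0,0,20],[0,0,0],1],[[0,0,30],[0,0,0],1],[[0,0,40],[0,0,0],1],[[-40,0,20],[0,0,0],1],[[-50,0,0],[0,0,0],1],[[0,0,0],[0,0,0],1]])

```text
clock: 20.38
eef_pos: [431.9, -192.1, 266.5]
tool_rot: [-3.141, 0.002, -0.016]
force: [0.7, -0.1, -0.4]
width: 85.7
gripper_force: 0.0
```

Request:
move_arm(plan=[[[0,50,10],[0,0,0],1],[[0,60,0],[0,0,0],1],[[0,60,0],[0,0,0],1],[[0,50,0],[0,0,0],1],[[0,20,0],[0,0,0],1],[[0,0,0],[0,0,0],1],[[0,0,0],[0,0,0],1]])

```text
clock: 21.25
eef_pos: [436.2, 47.0, 275.7]
tool_rot: [3.141, -0.001, -0.014]
force: [-0.1, -1.0, -0.9]
width: 85.2
gripper_force: 0.0
```

Run:
```python
from h import *
r=lambda i,k:cv2.resize(i,None,fx=k,fy=k,interpolation=cv2.INTER_CUBIC)
s=cams.get_image("side");t=cams.get_image("top")
q=status.read_state();print(q['eef_pos'],q['force'])
cv2.imwrite("pics/c5.png",np.hstack([r(s[235:331,220:280],6),r(t[170:266,290:360],6)]))
```

```text
[436.04401601  46.66900743 275.53984217] [-0.51379656 -0.89429469 -0.08376913]
```

View pics/c5.png

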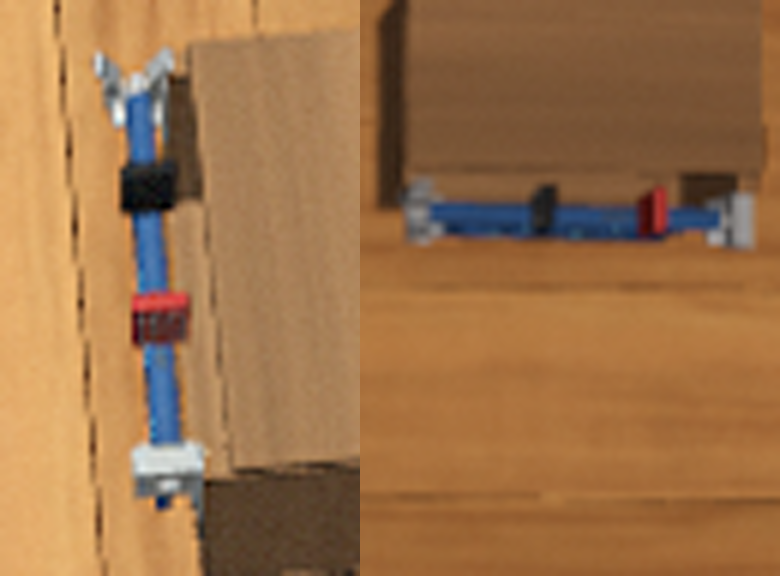

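The picture shows the door hanging level between both ears. The black tab is at (543,208) and the red tab at (653,210), about 54 mm apart, so the pin is out and in its eye.

```bash
python3 -c "
from cell import ctrl
print(ctrl.finish_job())"
```

```text
the job is handed in; nothing more can be done
None
```

The blue door now hangs on the wooden box, looking closed and level with its pin sprung out and the arm clear of it. I handed the job in at about 21 s, and no verdict came back.

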